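# Fit the pick-up coil and rock the tilt gauge to its mark

## Task

Set up the pick-up coil for a dip-angle reading: lower the copper coil over the upright spindle of the tilt gauge until it sits fully down on its collar, and let go of it while the gauge still lies level on the wooden block. Then take the gauge and rock it over the block's rounded crest, dial end downwards, until its swinging pointer settles on the mark at the dial's rim, and finish while holding it there: do not let go, and keep the gauge bearing on the crest and on nothing else but your gripper. Leave the solder reel, the multimeter and the parts tray where they are.

Things in the scene. Friction and masses are not known exactly. Their poses are not given: they have to be found in the camera images.
- coil_mid (a point): Centre (half-way up) of the loose pick-up coil: a bobbin standing upright on the bench, black flanges 48 mm in diameter and 5 mm thick at both ends, copper winding 41 mm in diameter between, 44 mm high over all, a straight 16 mm bore right through; about 110 g (varies). z is along the bore. Can be gripped from above across the flanges.
- bar (a point): Tilt gauge, one loose thing of about 0.5 kg (varies): middle of the underside of its flat bar, 44 mm wide (x), 12 mm thick, y from -115 to +120 mm from here. The -y half is heavy steel and carries the spindle; near the +y end stands a round dial. All gauge points have the gauge's axes: x out of the dial face (away from the robot), y along the bar to the dial end, z up. Starts level, on the crest.
- grip (a point): Centre of the gauge's grip, an upright grey tab on top of the dial: 14 mm thick (gauge x), 40 mm wide (gauge y), 44 mm high, its top 20 mm above this point. At (0, 70, 166) mm from point bar in gauge axes.
- seat (a point): Top of the gauge's collar (30 mm in diameter, 6 mm high, standing on the bar) on the spindle axis, at (0, -70, 18) mm from point bar. The coil sits on it: its centre is then 22 mm above this point. The steel spindle is 12 mm in diameter and rises 52 mm above this point, the last 8 mm tapered to 5 mm.
- dial (a point): Centre of the face of the white upright dial (120 mm across, 8 mm thick, facing gauge +x), on the pointer's pivot: (4, 70, 85) mm from point bar. Pointer: black needle, tip 54 mm from the pivot, with a brass bob. Mark: dark steel block 8 mm wide, 52 to 64 mm from the pivot, on the lower rim.
- crest (a point): Middle of the top of the wooden block's rounded crest (half-round, 10 mm radius, along x), 60 mm above the bench; the block is fixed. Axes as the gauge's at the start. At -y, 85 to 113 mm away, a flat shoulder of equal height carries the gauge's heavy end; at +y the block drops to a 14 mm step. The gauge lies loose, held by friction and its weight at -y: let go, it falls back level.
- pointer (a joint): Angle of the freely swinging plumb pointer on the dial, rad: 0 towards the foot of the dial (gauge -z), positive towards gauge +y. Settled (about 1 s, swings at some 2.5 Hz) it hangs plumb, so it equals the angle by which the dial end is rocked down.
- mark (a joint): Angle of the mark on the dial's rim, rad, same zero and sense as the pointer: between 0.19 and 0.36, different each time, and it cannot be moved. The pointer is on the mark when the two angles agree.
- reel: Solder reel, leave alone: solid grey reel 68 mm in diameter, 30 mm high, no bore. Origin at the centre of its underside.
- meter: Hand-held multimeter, leave alone: red case 80 x 160 x 36 mm (x, y, z), lying flat, a knob rising to 47 mm. Origin at the centre of its underside.
- tray: Black open parts tray with dividers, leave alone: 120 x 200 x 40 mm (x, y, z). Origin at the centre of its underside.
Mind the look-alikes: they are no part of the job. Leave any green, turquoise or yellow look-alike of the part that bears coil_mid alone.

How it is judged:
On the way:
1. the coil sits fully down on the spindle's collar, let go, the gauge still level on the block (distance between coil_mid and seat below 0.026 m and z of coil_mid in the frame of seat below 0.0245 m and angle between the z axis of coil_mid and the z axis of seat, either way round below 0.08 rad and contact force between coil and the fingers below 0.1 N and angle between grip's own z axis and vertical below 0.06 rad and contact force between gauge and block above 0.5 N), for 0.2 s.
At the end, for the whole second after the job is handed in: the pointer hangs still within 0.07 rad (about the half-width) of the mark, the gripper still holds the gauge (at least 0.4 N), the gauge bears on the wooden block (at least 0.5 N) and not on the bench, and the coil is still fully down on its spindle (within 2.5 mm or so) (angle between the z axis of pointer and the z axis of mark, either way round below 0.07 rad and velocity of joint pointer between -0.3 and 0.3 rad/s and value of joint pointer above 0.12 rad and contact force between gauge and block above 0.5 N and contact force between gauge and the fingers above 0.4 N and contact force between gauge and table below 0.1 N and z of grip in the frame of crest above 0.1 m and linear speed of gauge below 0.03 m/s and angular speed of gauge below 0.15 rad/s and distance between coil_mid and seat below 0.027 m and z of coil_mid in the frame of seat below 0.0255 m and angle between the z axis of coil_mid and the z axis of seat, either way round below 0.1 rad); the arm keeps its last pose, push and grip.
It fails at once if the solder reel was moved by more than 20 mm (distance of reel from where it was at the start of the episode above 0.02 m).
It fails at once if the multimeter was moved by more than 20 mm (distance of meter from where it was at the start of the episode above 0.02 m).
It fails at once if the parts tray was moved by more than 20 mm (distance of tray from where it was at the start of the episode above 0.02 m).
It also fails if it takes over 67 s, if anything falls off the work surface, if the arm or the gripper's body presses on something with over 40 N, if the wrist force passes 120 N, or if a joint passes its speed limit or range.

## Robot

A 7-joint arm with a two-finger parallel gripper is mounted at the origin on the work surface. World frame = base frame: x ahead of the robot, y to its left, z up, the work surface at z = 0. Lengths are in m, angles in rad, forces in N, time in s.
With the tool pointing down it reaches from about 0.4 to 0.85 m from the base axis. Payload 10.4 kg.
Tool frame: the origin (TCP) lies at the very end of the fingers, on their centre line; the grasp point (between the pads) lies 19 mm behind it (robot.tcp_to_grasp is the distance from the TCP to the grasp point, in m); z points along the fingers, y is the direction in which the jaws open and shut (so a half turn about z gives the same grasp; the last joint's range is limited). The gripper opens to 87 mm and grips with 3 to 60 N. Pads are 19 mm wide; open, the fingers measure 117 mm over their backs; the gripper's body (75 mm by 190 mm) begins 51 mm behind the grasp point.
Start: joints at [-1.328, 0.332, -0.065, 1.46, 0.022, 1.35, -0.088], TCP at [0.164, 0.603, 0.223] pointing down, gripper open.
Joint ranges: [-2.6, 2.6], [-0.5, 2.12], [-1.47, 1.34], [0.16, 2.42], [-1.27, 4.41], [0.06, 2.06], [-2.6, 2.6]. Speed limits (rad/s): [2.22, 2.22, 2.79, 2.79, 3.14, 3.14, 3.14].

## Interface

Orientations are given as a rotation vector (axis times angle).
In Python, from rig import robot, snapshot, get_calibration gives the robot as it stands.
- The arm moves only by the shell command python3 -m inch 'ROWS' [FORCE]. ROWS is JSON, a list of rows, each an object with "fingers": the finger opening in cm, from 0 to 8.7; "delta_pos": the shift along the tool's x, y, z in cm, a list of three; "roll": the turn about the tool's z in rad. In form: [{"fingers": fingers, "delta_pos": [dx, dy, dz], "roll": roll}, ...]. A call has 1 to 8 rows; each row shifts and turns the commanded pose from where the row before left it, along the tool's axes as they then stand; what a row does not reach is not made up. A row lasts 1/12 s, in which the tool goes at most 41.7 mm and 7.16 degrees, less where a joint would pass 70% of its speed; a pose out of reach is approached as far as the arm can. A call with a gripper value outside its range is refused whole. The fingers move at their own pace and stop on an object; FORCE is the grip in N (left out, the last holds). Time passes only in rows, so rows that do not move let the fingers close. It gives the time, the measured TCP pose, the force and the opening at its end, in the units of the state.
- robot.observe(): the state, without advancing time (a new reading comes with each control period).
- snapshot(name): name is "scene" or "top" or "wrist"; returns the picture (420x560x3 uint8, red, green, blue); there is no depth.
- get_calibration(name): a dict with "K" (3x3 intrinsics, pixels), "k1" (the pictures are not rectified: a ray, as slopes to the right and down, at radius r is drawn at 1 + k1 r^2 times it, then the intrinsics apply), "world_from_camera" (4x4, takes a point from camera to world coordinates). Camera axes: x right, y up, looking along -z (the intrinsics and any distortion apply to the point x, -y, -z); pixel columns grow to the right and rows downward; lengths in m; the calibration is good to about 2 mm. A picture is of the moment at which its call begins: read the wrist's pose just before it. get_calibration takes no time and is no camera call; for the wrist camera it gives the pose at the moment of the call.
- robot.sign_off(): hands the job in, once; it reports no verdict.
The state is a dict: "time": time; "joints": joint angles; "joint_velocities": joint speeds; "joint_efforts": joint torques, N m; "tcp_pos": TCP position; "ee_rot": TCP orientation; "contact_force": force on the tool from outside, world axes, zero at the start; "wrist_torque": the same for the moment, N m; "opening": opening from 0.0 (shut) to 1.0 (fully open).
Only numpy, scipy, OpenCV 4.12 (cv2) and the standard library are available. Lean on these libraries where they do the work, as an engineer would, in place of code of your own. Each camera call takes 0.05 s, during which the arm holds its last target.

## Working session

There is one attempt and no reset: what is moved stays moved. The work goes in short steps, Python scripts to look and compute and a shell command to move; the robot and the scene stay as the last step left them, time stands still between calls to the robot, and variables do not carry over. Pictures are saved under pics/ and viewed, and the job is handed in when it is done.

```bash
ls; mkdir -p pics
python3 - <<'E'
from rig import robot,snapshot,get_calibration
import cv2
print(robot.observe()); print(robot.tcp_to_grasp)
for n in ("scene","top","wrist"):
    c=get_calibration(n);print(n,c)
    cv2.imwrite(f"pics/{n}0.png",snapshot(n)[:,:,::-1])
E
```

```text
pics
{'time': 0.0, 'joints': array([-1.32762993,  0.33288918, -0.06474798,  1.46095347,  0.02162581,
        1.3498571 , -0.088453  ]), 'joint_velocities': array([ 0.00078936, -0.00111049, -0.00038044,  0.00020582, -0.00070679,
       -0.00142442,  0.00319497]), 'joint_efforts': array([-3.98709371e-04, -6.23263121e+01,  2.42995564e-02, -3.89899850e+01,
       -6.14530127e-02,  3.98215838e-02,  1.16122183e-04]), 'tcp_pos': array([0.16404134, 0.6026946 , 0.22173744]), 'ee_rot': array([-4.16036491e-01, -3.11380754e+00,  2.20781353e-03]), 'contact_force': array([ 0.06482614,  0.10493216, -0.30188965]), 'wrist_torque': array([-0.05059019,  0.03802576, -0.011084  ]), 'opening': 1.0012872614280701}
0.0187
scene {'K': array([[527.76665349,   0.        , 280.48674938],
       [  0.        , 527.76665349, 214.55890419],
       [  0.        ,   0.        ,   1.        ]]), 'k1': -0.16989985190581686, 'world_from_camera': array([[-0.38903166, -0.57565859,  0.71921593,  1.38555   ],
       [ 0.92098623, -0.26078829,  0.28943711,  0.32829832],
       [ 0.02094614,  0.77498816,  0.63162854,  0.8585
[... 291 characters left out ...]
-0.00430269,  0.98879959, -0.14918729,  0.45847358],
       [-0.99945976, -0.00911341, -0.03157754, -0.00260384],
       [-0.03258347,  0.14897083,  0.98830461,  1.12992328],
       [ 0.        ,  0.        ,  0.        ,  1.        ]])}
wrist {'K': array([[378.17701864,   0.        , 283.2945579 ],
       [  0.        , 378.17701864, 204.66950442],
       [  0.        ,   0.        ,   1.        ]]), 'k1': -0.041825271608282734, 'world_from_camera': array([[ 0.26232353, -0.92953035, -0.25915187,  0.09243634],
       [ 0.9649789 ,  0.25228463,  0.07189006,  0.62143927],
       [-0.00144395, -0.26893454,  0.96315737,  0.38419937],
       [ 0.        ,  0.        ,  0.        ,  1.        ]])}
```

View pics/scene0.png

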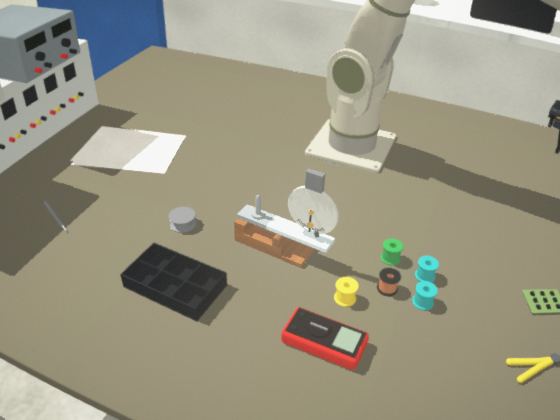

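View pics/top0.png

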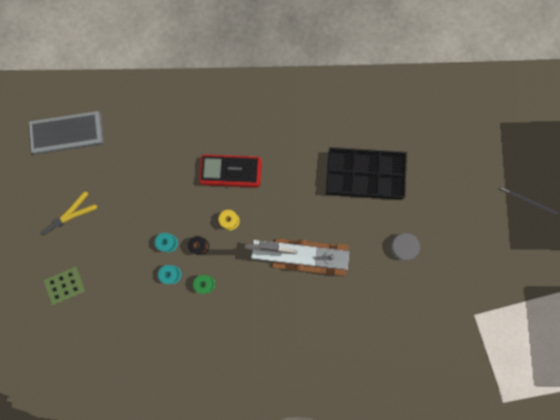

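View pics/wrist0.png

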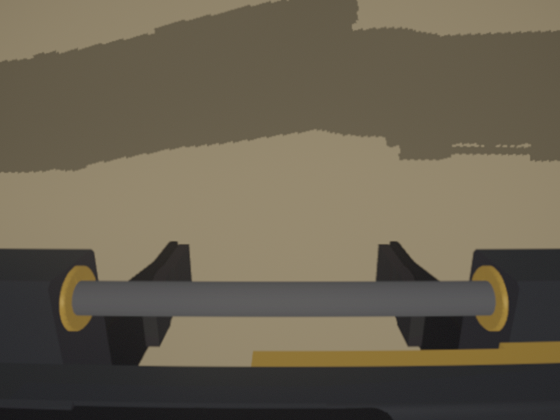

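The target coil (black flanges, copper winding) is at top px (198,245). The gauge runs from about (250,252) to (348,260), with the dial end at +y. Next I'll measure both.

```bash
cat > h.py <<'E'
import numpy as np,cv2
from rig import robot,snapshot,get_calibration
def ray(c,u,v):
    K=c["K"];k1=c["k1"]
    d=np.array([(u-K[0,2])/K[0,0],(v-K[1,2])/K[1,1]])
    s=d.copy()
    for _ in range(30): s=d/(1+k1*(s@s))
    T=c["world_from_camera"]; v=T[:3,:3]@np.array([s[0],-s[1],-1]); return T[:3,3],v/np.linalg.norm(v)
def onz(c,u,v,z):
    o,d=ray(c,u,v); return o+d*(z-o[2])/d[2]
def proj(c,p):
    T=c["world_from_camera"];q=T[:3,:3].T@(np.asarray(p)-T[:3,3])
    s=np.array([q[0]/-q[2],-q[1]/-q[2]]); s=s*(1+c["k1"]*(s@s))
    return np.array([c["K"][0,0]*s[0]+c["K"][0,2],c["K"][1,1]*s[1]+c["K"][1,2]])
def tri(a,b):
    (o1,d1),(o2,d2)=a,b
    A=np.stack([d1,-d2],1);t=np.linalg.lstsq(A,o2-o1,rcond=None)[0]
    p,q=o1+t[0]*d1,o2+t[1]*d2; return (p+q)/2,np.linalg.norm(p-q)
E
python3 - <<'E'
import cv2
t=cv2.imread("pics/top0.png");s=cv2.imread("pics/scene0.png")
cv2.imwrite("pics/topz.png",cv2.resize(t[195:305,150:360],None,fx=3.8,fy=3.8,interpolation=cv2.INTER_CUBIC))
cv2.imwrite("pics/scz1.png",cv2.resize(s[160:280,220:360],None,fx=5,fy=5,interpolation=cv2.INTER_CUBIC))
cv2.imwrite("pics/scz2.png",cv2.resize(s[230:320,320:450],None,fx=6,fy=6,interpolation=cv2.INTER_CUBIC))
E
```

```text
(no output)
```

View pics/topz.png

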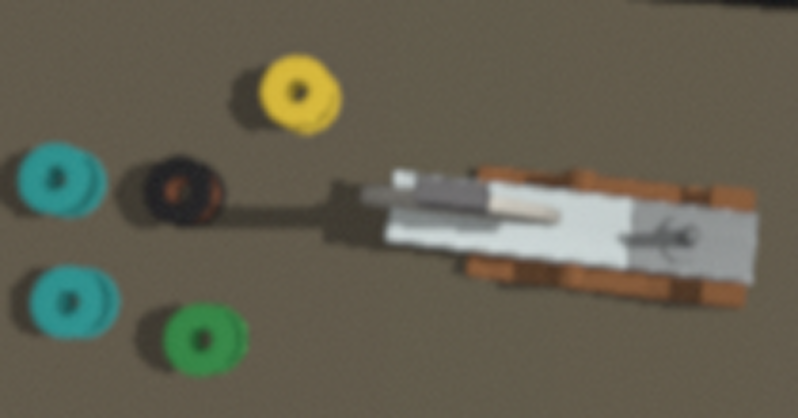

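View pics/scz1.png

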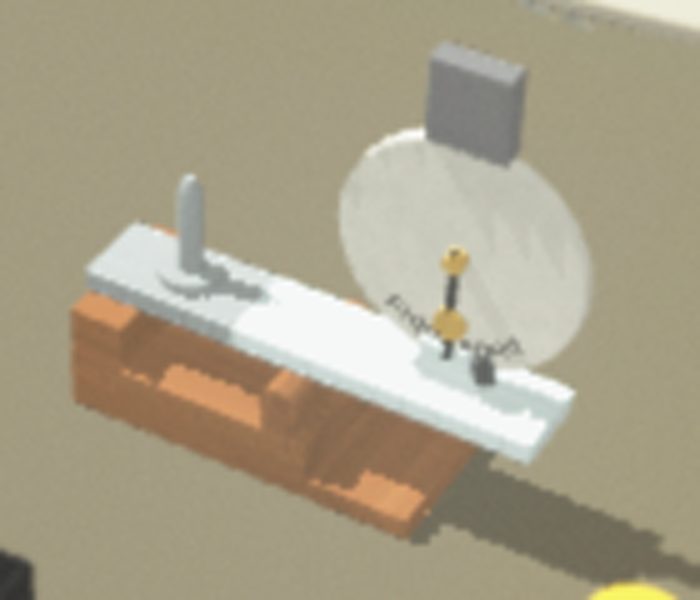

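View pics/scz2.png

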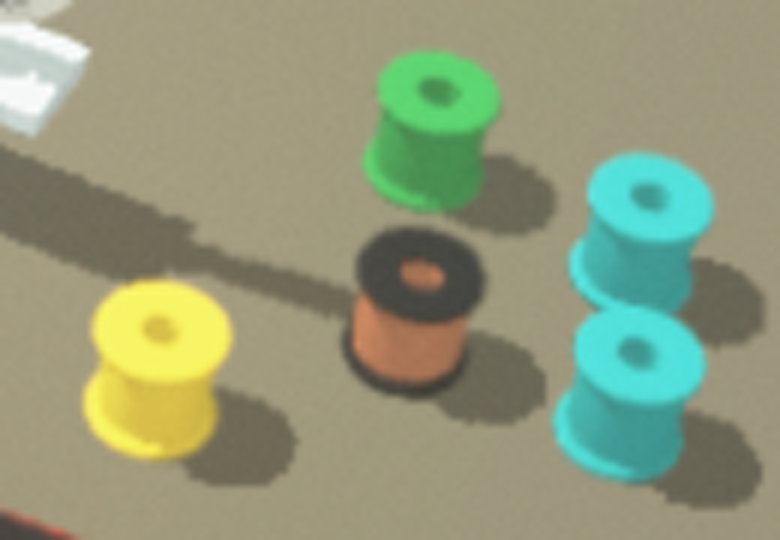

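Run:
```python
from h import *
t=get_calibration("top");s=get_calibration("scene")
T=lambda x,y:(150+x/3.8-.4,195+y/3.8-.4)
S=lambda x,y:(220+x/5-.4,160+y/5-.4)
S2=lambda x,y:(320+x/6-.4,230+y/6-.4)
np.set_printoptions(precision=4,suppress=True)
for n,a in dict(coil=(181,189),yel=(299,93),cy1=(59,180),cy2=(70,303),grn=(203,340)).items(): print(n,onz(t,*T(*a),.044))
for n,a in dict(coil=(422,275),yel=(159,330),cy1=(637,353),cy2=(651,197),grn=(439,92)).items(): print("S",n,onz(s,*S2(*a),.044))
for a in [(395,170),(386,240),(758,212),(753,282)]: print("barT",onz(t,*T(*a),.072))
for a in [(88,268),(137,224),(575,393),(533,437)]: print("barS",onz(s,*S(*a),.072))
print("tipS",onz(s,*S(190,178),.130))
print("tipT",onz(t,*T(690,235),.130))
print("grip S",[onz(s,*S(*a),.246) for a in [(433,57),(523,83),(450,43),(525,68)]])
print("grip T",[onz(t,*T(*a),.246) for a in [(365,190),(363,205),(418,178)]])
```

```text
coil [0.5514 0.248  0.044 ]
yel [0.6152 0.1701 0.044 ]
cy1 [0.558  0.3299 0.044 ]
cy2 [0.4767 0.3195 0.044 ]
grn [0.4521 0.2309 0.044 ]
S coil [0.5527 0.2532 0.044 ]
S yel [0.6171 0.1732 0.044 ]
S cy1 [0.5598 0.3344 0.044 ]
S cy2 [0.478  0.3238 0.044 ]
S grn [0.4532 0.2353 0.044 ]
barT [0.5602 0.1025 0.072 ]
barT [0.5151 0.1081 0.072 ]
barT [ 0.5316 -0.1306  0.072 ]
barT [ 0.4872 -0.1262  0.072 ]
barS [ 0.5275 -0.1273  0.072 ]
barS [ 0.4875 -0.1209  0.072 ]
barS [0.5172 0.1115 0.072 ]
barS [0.5526 0.1037 0.072 ]
tipS [ 0.513  -0.0805  0.13  ]
tipT [ 0.5139 -0.0823  0.13  ]
grip S [array([0.5359, 0.0406, 0.246 ]), array([0.538 , 0.0805, 0.246 ]), array([0.5234, 0.0434, 0.246 ]), array([0.5275, 0.0777, 0.246 ])]
grip T [array([0.5328, 0.1014, 0.246 ]), array([0.5247, 0.1024, 0.246 ]), array([0.5391, 0.0728, 0.246 ])]
```

Estimates agree across views. Gauge yaw is about -0.12. The seat is at about (0.5137,-0.082), the grip at about (0.5304,0.058,0.226) and the coil at about (0.552,0.2505). I'll measure the mark angle, then move above the coil.

```bash
python3 - <<'E'
from h import *
s=get_calibration("scene")
S=lambda x,y:(220+x/5-.4,160+y/5-.4)
ex=np.array([.9928,-.1197,0]);ey=np.array([.1197,.9928,0])
O=np.array([.522,-.0115,.06])
def on(a,off):
    o,d=ray(s,*S(*a)); t=((O-o)@ex+off)/(d@ex); p=o+t*d-O; return p@ey,p[2]
pv=on((455,260),.006)
print("pivot",pv)
for n,a in dict(mark=(483,371),marktop=(479,358),markbot=(486,384),tip=(447,356),bob=(450,325)).items():
  for off in (.006,.009):
    m=on(a,off); print(n,off,m,np.arctan2(m[0]-.07,-(m[1]-.085)),np.arctan2(m[0]-pv[0],-(m[1]-pv[1])))
E
python3 -m inch '[{"fingers":8.7,"delta_pos":[-2.92,-1.49,0],"roll":0},{"fingers":8.7,"delta_pos":[-2.92,-1.49,0],"roll":0},{"fingers":8.7,"delta_pos":[-2.92,-1.49,0],"roll":0},{"fingers":8.7,"delta_pos":[-2.92,-1.49,0],"roll":0},{"fingers":8.7,"delta_pos":[-2.92,-1.49,0],"roll":0},{"fingers":8.7,"delta_pos":[-2.92,-1.49,0],"roll":0},{"fingers":8.7,"delta_pos":[-2.92,-1.49,0],"roll":0},{"fingers":8.7,"delta_pos":[-2.92,-1.49,0],"roll":0}]'
```

```text
pivot (np.float64(0.06919825474118971), np.float64(0.08448390963442393))
mark 0.006 (np.float64(0.0867824430628829), np.float64(0.028605485287550414)) 0.28924431208019785 0.30487563939728035
mark 0.009 (np.float64(0.08809225316731505), np.float64(0.0314548530895466)) 0.3258439799268199 0.3422719723266781
marktop 0.006 (np.float64(0.08432696271878731), np.float64(0.03514222832950059)) 0.27981742045559693 0.2975109485720344
marktop 0.009 (np.float64(0.08564585980661925), np.float64(0.03796740564035611)) 0.32114437397108164 0.3398662867227599
markbot 0.006 (np.float64(0.08877007813790666), np.float64(0.021810501361578305)) 0.28874290929593827 0.3026869214795261
markbot 0.009 (np.float64(0.09007253261150477), np.float64(0.02468501532541817)) 0.3212660849403854 0.3358502129533451
tip 0.006 (np.float64(0.06873150142076197), np.float64(0.0293210625393851)) -0.022778437226307933 -0.008461169182675612
tip 0.009 (np.float64(0.07010811255149657), np.float64(0.03216778220834943)) 0.002046334700850277 0.017389782810229633
bob 0.006 (np.float64(0.06908342156925439), np.float64(0.04759023732760498)) -0.024496148158676963 -0.0031125337741013787
bob 0.009 (np.float64(0.070458730350917), np.float64(0.05036934835599266)) 0.013245593178266488 0.03693151665025783
time: 0.82
tcp_pos: [0.3592, 0.4253, 0.2224]
ee_rot: [-0.416, -3.114, 0.0]
contact_force: [1.0, 0.2, 0.1]
opening: 1.0
```

```bash
python3 -m inch '[{"fingers":8.7,"delta_pos":[-2.92,-1.49,0],"roll":0},{"fingers":8.7,"delta_pos":[-2.92,-1.49,0],"roll":0},{"fingers":8.7,"delta_pos":[-2.92,-1.49,0],"roll":0},{"fingers":8.7,"delta_pos":[-2.92,-1.49,0],"roll":0},{"fingers":8.7,"delta_pos":[-2.92,-1.49,0],"roll":0},{"fingers":8.7,"delta_pos":[-2.92,-1.49,0],"roll":0},{"fingers":8.7,"delta_pos":[-2.92,-1.49,0],"roll":0},{"fingers":8.7,"delta_pos":[-2.92,-1.49,0],"roll":0}]'
python3 -m inch '[{"fingers":8.7,"delta_pos":[0,0,0],"roll":0.119},{"fingers":8.7,"delta_pos":[0,0,0],"roll":0.119},{"fingers":8.7,"delta_pos":[0,0,0],"roll":0.119},{"fingers":8.7,"delta_pos":[0,0,0],"roll":0.119},{"fingers":8.7,"delta_pos":[0,0,0],"roll":0.119},{"fingers":8.7,"delta_pos":[0,0,0],"roll":0.119},{"fingers":8.7,"delta_pos":[0,0,0],"roll":0.119},{"fingers":8.7,"delta_pos":[0,0,0],"roll":0.119}]'
python3 -m inch '[{"fingers":8.7,"delta_pos":[0,0,0],"roll":0.119},{"fingers":8.7,"delta_pos":[0,0,0],"roll":0.119},{"fingers":8.7,"delta_pos":[0,0,0],"roll":0.119},{"fingers":8.7,"delta_pos":[0,0,0],"roll":0.116},{"fingers":8.7,"delta_pos":[0,0,0],"roll":0},{"fingers":8.7,"delta_pos":[0,0,0],"roll":0}]'
cat >> h.py <<'E'
from scipy.spatial.transform import Rotation as Ro
np.set_printoptions(precision=4,suppress=True)
def st(target=None):
    o=robot.observe();R=Ro.from_rotvec(o["ee_rot"]).as_matrix()
    print("t",round(o["time"],2),"tcp",o["tcp_pos"],"xaxis",R[:,0],"ang",np.arctan2(R[1,0],R[0,0]),"z",R[:,2],"F",o["contact_force"],"op",o["opening"]*8.7,"j",o["joints"])
    if target is not None: print("delta cm",R.T@(np.array(target)-o["tcp_pos"])*100)
    return o,R
E
python3 - <<'E'
from h import *
st((.552,.2505,.1)); 
c=get_calibration("wrist");cv2.imwrite("pics/w1.png",snapshot("wrist")[:,:,::-1])
print(proj(c,(.552,.2505,.044)))
print([proj(c,p) for p in [(.46,.25,.044)]])
E
```

```text
time: 1.48
tcp_pos: [0.5532, 0.2491, 0.2224]
ee_rot: [-0.416, -3.114, 0.0]
contact_force: [-0.0, 0.4, -0.0]
opening: 1.001
time: 2.15
tcp_pos: [0.5522, 0.2503, 0.2223]
ee_rot: [-1.804, -2.571, 0.001]
contact_force: [0.2, 0.4, 0.5]
opening: 1.003
time: 2.65
tcp_pos: [0.5522, 0.2504, 0.2223]
ee_rot: [2.347, 2.089, -0.001]
contact_force: [-1.3, -0.2, -0.1]
opening: 1.001
t 2.65 tcp [0.5522 0.2504 0.2223] xaxis [ 0.1158  0.9933 -0.0003] ang 1.4546909977252 z [-0.0003 -0.0003 -1.    ] F [-1.3291 -0.2384 -0.1086] op 8.712293958129921 j [-0.859   0.3019  0.446   1.5364 -0.1323  1.3336 -0.5155]
delta cm [ 0.0133 -0.0159 12.2335]
[283.831  180.9385]
[array([185.6124, 192.7211])]
```

View pics/w1.png

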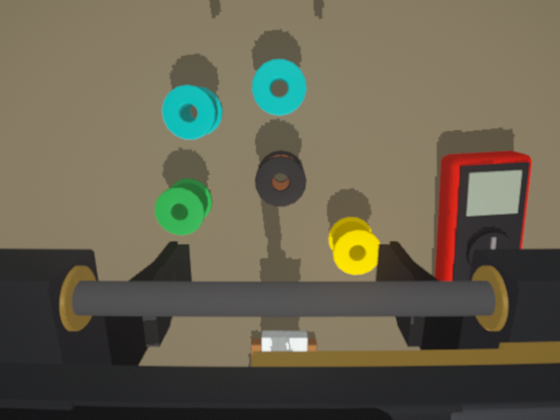

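The wrist view shows the coil top centred at (281,179.5), with the finger gap above it.

Run:
```python
from h import *
c=get_calibration("wrist");im=cv2.imread("pics/w1.png")
m=(im.max(2)<60).astype(np.uint8); 
n,l,s,ce=cv2.connectedComponentsWithStats(m)
for i in range(1,n):
    if s[i,4]>300: print(s[i],ce[i])
p=onz(c,281,179.5,.044);print(p); 
st((p[0],p[1],.018))
```

```text
[  396   163   164   186 11852] [495.8736 281.8306]
[ 130  242   61   40 1446] [168.1452 265.5394]
[ 377  242   61   40 1351] [399.7913 266.4264]
[    0   249   560   171 40726] [209.1399 369.7342]
[0.5496 0.2521 0.044 ]
t 2.7 tcp [0.5522 0.2504 0.2224] xaxis [ 0.1154  0.9933 -0.0001] ang 1.4551666507265046 z [-0.0003 -0.0001 -1.    ] F [-0.5785  0.122   0.4657] op 8.693143295851199 j [-0.8587  0.3019  0.4458  1.5364 -0.1323  1.3336 -0.515 ]
delta cm [ 0.1488 -0.271  20.4371]
```

```bash
python3 -m inch '[{"fingers":8.0,"delta_pos":[0.1,-0.2,2],"roll":0},{"fingers":8.0,"delta_pos":[0,0,2.5],"roll":0},{"fingers":8.0,"delta_pos":[0,0,2.5],"roll":0},{"fingers":8.0,"delta_pos":[0,0,2.5],"roll":0},{"fingers":8.0,"delta_pos":[0,0,2.5],"roll":0},{"fingers":8.0,"delta_pos":[0,0,2.5],"roll":0},{"fingers":8.0,"delta_pos":[0,0,2.5],"roll":0},{"fingers":8.0,"delta_pos":[0,0,2],"roll":0}]'
python3 -m inch '[{"fingers":8.0,"delta_pos":[0,0,1.5],"roll":0},{"fingers":8.0,"delta_pos":[0,0,0.8],"roll":0},{"fingers":8.0,"delta_pos":[0,0,0.3],"roll":0},{"fingers":8.0,"delta_pos":[0,0,0],"roll":0},{"fingers":8.0,"delta_pos":[0,0,0],"roll":0}]'
python3 - <<'E'
from h import *
st((0.5496,.251,.006)); 
cv2.imwrite("pics/s2.png",cv2.resize(snapshot("scene")[200:350,300:500,::-1],None,fx=4,fy=4))
E
```

```text
time: 3.37
tcp_pos: [0.5498, 0.2513, 0.0306]
ee_rot: [-2.346, -2.088, 0.002]
contact_force: [-0.1, 1.0, 0.7]
opening: 0.923
time: 3.78
tcp_pos: [0.5511, 0.2518, 0.0074]
ee_rot: [2.35, 2.085, 0.002]
contact_force: [0.2, -0.9, 0.4]
opening: 0.923
t 3.78 tcp [0.5511 0.2518 0.0074] xaxis [0.1189 0.9929 0.0008] ang 1.4516208701937292 z [ 0.001   0.0007 -1.    ] F [ 0.1825 -0.9474  0.3697] op 8.03272000865867 j [-0.811   0.517   0.3866  1.741  -0.2352  0.9281 -0.4476]
delta cm [-0.098  -0.1344  0.143 ]
```

View pics/s2.png

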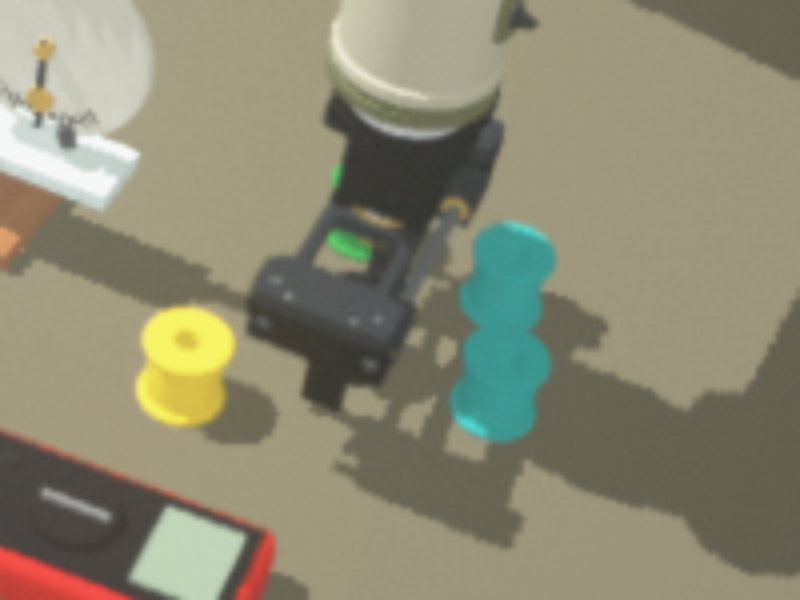

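```bash
python3 -m inch '[{"fingers":4,"delta_pos":[0,0,0],"roll":0},{"fingers":4,"delta_pos":[0,0,0],"roll":0},{"fingers":4,"delta_pos":[0,0,0],"roll":0},{"fingers":4,"delta_pos":[0,0,0],"roll":0},{"fingers":4,"delta_pos":[0,0,0],"roll":0},{"fingers":4,"delta_pos":[0,0,0],"roll":0}]' 20
python3 -m inch '[{"fingers":4,"delta_pos":[0,0,0],"roll":0},{"fingers":4,"delta_pos":[0,0,0],"roll":0},{"fingers":4,"delta_pos":[0,0,-1],"roll":0},{"fingers":4,"delta_pos":[0,0,-2.5],"roll":0},{"fingers":4,"delta_pos":[0,0,-3],"roll":0},{"fingers":4,"delta_pos":[0,0,-3],"roll":0},{"fingers":4,"delta_pos":[0,0,-3],"roll":0},{"fingers":4,"delta_pos":[0,0,-3],"roll":0}]'
python3 -m inch '[{"fingers":4,"delta_pos":[0,0,-2],"roll":0},{"fingers":4,"delta_pos":[0,0,0],"roll":0},{"fingers":4,"delta_pos":[0,0,0],"roll":0},{"fingers":4,"delta_pos":[0,0,0],"roll":0}]'
python3 - <<'E'
from h import *
st((0.5137,-.0815,.181)); c=get_calibration("wrist")
cv2.imwrite("pics/w3.png",snapshot("wrist")[:,:,::-1])
cv2.imwrite("pics/s3.png",snapshot("scene")[:,:,::-1])
o,R=st(); print(proj(c,o["tcp_pos"]-R[:,2]*.0387))
E
```

```text
time: 4.33
tcp_pos: [0.5505, 0.2516, 0.0066]
ee_rot: [-2.351, -2.084, -0.0]
contact_force: [-0.8, 0.2, -1.1]
opening: 0.554
time: 5.0
tcp_pos: [0.5503, 0.2512, 0.1638]
ee_rot: [2.351, 2.084, 0.001]
contact_force: [0.1, 0.4, -1.4]
opening: 0.528
time: 5.33
tcp_pos: [0.55, 0.2514, 0.1809]
ee_rot: [-2.35, -2.084, 0.001]
contact_force: [0.6, -0.0, -1.1]
opening: 0.527
t 5.33 tcp [0.55   0.2514 0.1809] xaxis [ 0.1197  0.9928 -0.0005] ang 1.4508216836666046 z [-0.001  -0.0004 -1.    ] F [ 0.5515 -0.0377 -1.0938] op 4.581765437941731 j [-0.8595  0.3264  0.4415  1.5957 -0.1448  1.2531 -0.5129]
delta cm [-33.4824   0.3843   0.0077]
t 5.43 tcp [0.5497 0.2512 0.1802] xaxis [ 0.1197  0.9928 -0.0015] ang 1.45078626007346 z [-0.002  -0.0012 -1.    ] F [ 0.0937  0.1927 -1.0465] op 4.587643377138334 j [-0.8594  0.3273  0.4413  1.5961 -0.1448  1.2531 -0.5129]
[284.4133 303.8221]
```

View pics/w3.png

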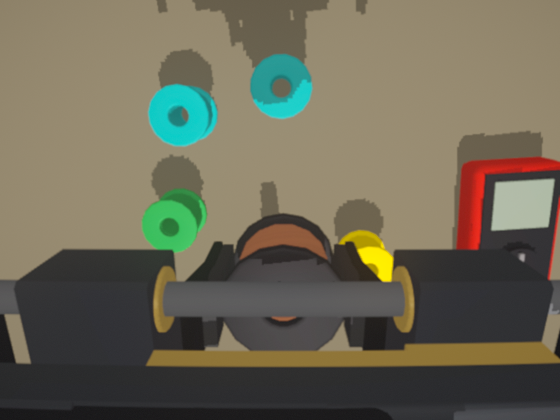

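View pics/s3.png

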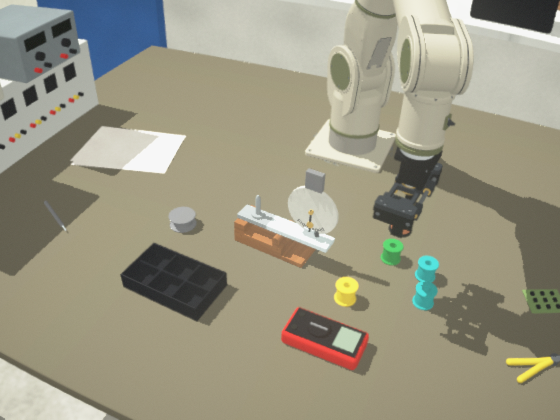

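The coil is held and centred at about (283,303), matching the predicted (284,304). I'll lift it over the grip tab and carry it to the spindle.

```bash
python3 -m inch '[{"fingers":4,"delta_pos":[0,0,-3],"roll":0},{"fingers":4,"delta_pos":[0,0,-3],"roll":0},{"fingers":4,"delta_pos":[0,0,-3],"roll":0},{"fingers":4,"delta_pos":[0,0,-2.5],"roll":0},{"fingers":4,"delta_pos":[-1.5,0,0],"roll":0},{"fingers":4,"delta_pos":[-3,0,0],"roll":0},{"fingers":4,"delta_pos":[-3.5,0,0],"roll":0},{"fingers":4,"delta_pos":[-3.5,0,0],"roll":0}]'
python3 -m inch '[{"fingers":4,"delta_pos":[-3.5,0,0],"roll":0},{"fingers":4,"delta_pos":[-3.5,0,0],"roll":0},{"fingers":4,"delta_pos":[-3.5,0,0],"roll":0},{"fingers":4,"delta_pos":[-3.5,0,0],"roll":0},{"fingers":4,"delta_pos":[-3.5,0,0],"roll":0},{"fingers":4,"delta_pos":[-3,0,0],"roll":0},{"fingers":4,"delta_pos":[-1.5,0.4,0],"roll":0},{"fingers":4,"delta_pos":[0,0,0],"roll":0}]'
python3 -m inch '[{"fingers":4,"delta_pos":[0,0,2],"roll":0},{"fingers":4,"delta_pos":[0,0,3],"roll":0},{"fingers":4,"delta_pos":[0,0,3],"roll":0},{"fingers":4,"delta_pos":[0,0,2],"roll":0},{"fingers":4,"delta_pos":[0,0,1],"roll":0},{"fingers":4,"delta_pos":[0,0,0],"roll":0},{"fingers":4,"delta_pos":[0,0,0],"roll":0},{"fingers":4,"delta_pos":[0,0,0],"roll":0}]'
python3 - <<'E'
from h import *
o,R=st((0.5137,-.0815,.14)); c=get_calibration("wrist")
cv2.imwrite("pics/w4.png",snapshot("wrist")[:,:,::-1])
s=snapshot("scene")[:,:,::-1]; cv2.imwrite("pics/s4.png",s)
cv2.imwrite("pics/s4z.png",cv2.resize(s[120:270,180:380],None,fx=4,fy=4,interpolation=cv2.INTER_CUBIC))
t=snapshot("top")[:,:,::-1];cv2.imwrite("pics/t4z.png",cv2.resize(t[180:330,230:410],None,fx=4,fy=4,interpolation=cv2.INTER_CUBIC))
E
```

```text
time: 6.1
tcp_pos: [0.5359, 0.1361, 0.295]
ee_rot: [-2.349, -2.085, 0.003]
contact_force: [-0.1, -0.8, -1.2]
opening: 0.53
time: 6.77
tcp_pos: [0.5133, -0.0861, 0.2957]
ee_rot: [-2.357, -2.077, 0.002]
contact_force: [0.7, -0.6, -0.9]
opening: 0.531
time: 7.43
tcp_pos: [0.5151, -0.0814, 0.1877]
ee_rot: [2.35, 2.084, 0.002]
contact_force: [-0.8, -0.4, -0.8]
opening: 0.532
t 7.43 tcp [ 0.5151 -0.0814  0.1877] xaxis [0.1195 0.9928 0.0003] ang 1.4510035760560278 z [ 0.0016  0.0002 -1.    ] F [-0.8131 -0.3523 -0.7616] op 4.626577564505335 j [-0.5535  0.1315  0.6809  1.8136 -0.0882  1.2252  0.0332]
delta cm [-0.0292 -0.1417  4.7719]
```

View pics/w4.png

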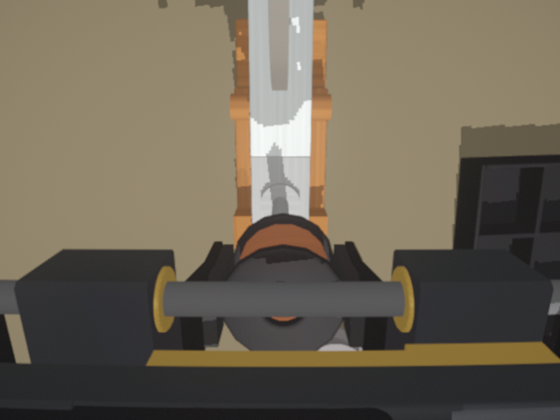

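View pics/s4z.png

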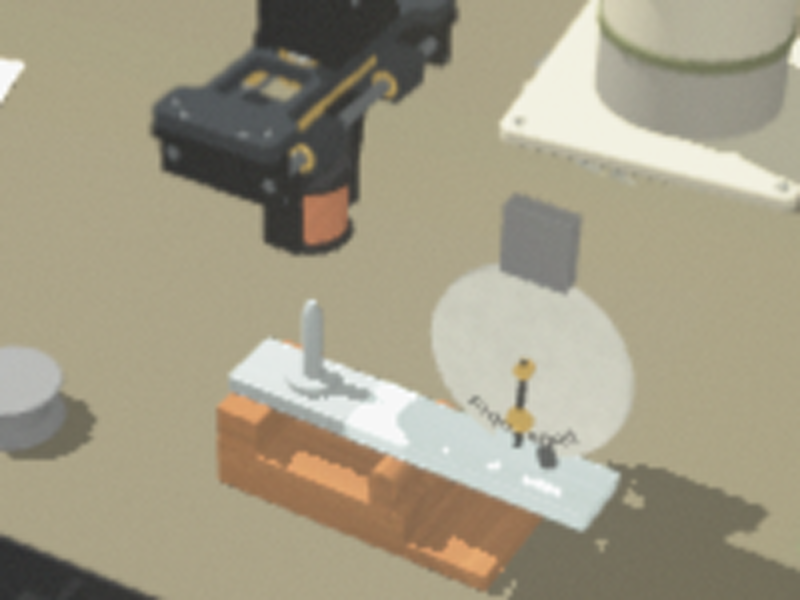

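View pics/t4z.png

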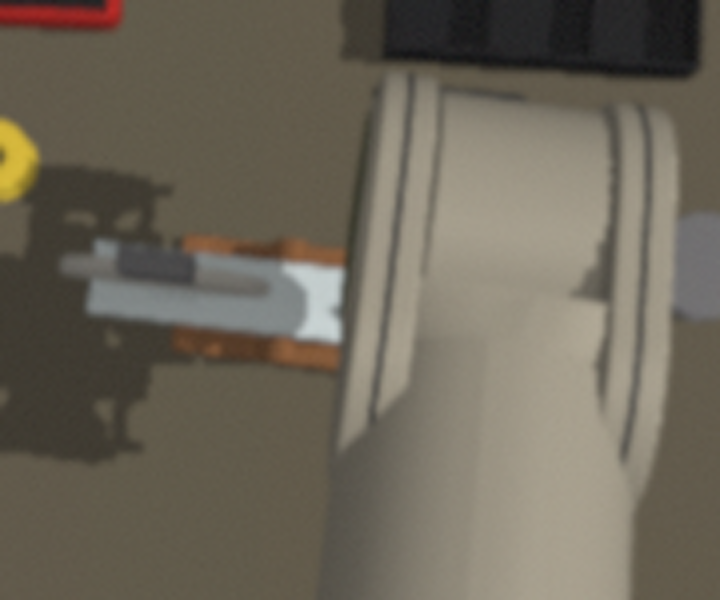

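The wrist view shows the bar edges at row 155 near columns 250 and 311. I'll refine the lateral position from them, using the wrist camera in the tool frame.

Run:
```python
from h import *
o,R=st(); c=get_calibration("wrist");im=cv2.imread("pics/w4.png").astype(int)
for r in (120,140,155,175,195):
    row=im[r]; m=(row.max(1)>110)&(row.max(1)-row.min(1)<45)
    x=np.where(m[235:330])[0]+235; u0,u1=x.min()-.0,x.max()+1.
    a,b=onz(c,u0,r,.072),onz(c,u1,r,.072); mid=(a+b)/2
    print(r,u0,u1,np.linalg.norm(a-b),mid,"tool frame",(R.T@(mid-o["tcp_pos"]))[:2])
# coil top centre in wrist cam
p=onz(c,283,304,o["tcp_pos"][2]+.0374); print("coil top in tool",(R.T@(p-o["tcp_pos"])))
p=onz(c,281,188,.078);print("collar",p)
# scene: coil bottom centre & spindle tip
s=get_calibration("scene")
S=lambda x,y:(180+x/4-.4,120+y/4-.4)
print("tip",onz(s,*S(312,302),.130))
```

```text
t 7.58 tcp [ 0.515  -0.0815  0.1876] xaxis [0.1196 0.9928 0.0006] ang 1.4508944551078553 z [ 0.0019  0.0004 -1.    ] F [ 0.2371  0.4466 -1.2633] op 4.614553415251603 j [-0.5534  0.1313  0.681   1.814  -0.0883  1.2248  0.0334]
120 250.0 311.0 0.043918724761172055 [ 0.5196 -0.0233  0.072 ] tool frame [ 0.0583 -0.0027]
140 250.0 330.0 0.0583793870616295 [ 0.5247 -0.0383  0.072 ] tool frame [0.044  0.0042]
155 251.0 330.0 0.0582371861746471 [ 0.5238 -0.0492  0.072 ] tool frame [0.033  0.0047]
175 235.0 330.0 0.0710170545145801 [ 0.5162 -0.0634  0.072 ] tool frame [ 0.018  -0.0012]
195 235.0 330.0 0.07204103343712383 [ 0.5143 -0.0787  0.072 ] tool frame [ 0.0026 -0.0012]
coil top in tool [-0.0006 -0.0007 -0.0374]
collar [ 0.5141 -0.0718  0.078 ]
tip [ 0.5127 -0.0807  0.13  ]
```

```bash
python3 -m inch '[{"fingers":4,"delta_pos":[0,-0.19,1],"roll":0},{"fingers":4,"delta_pos":[0,0,1.5],"roll":0},{"fingers":4,"delta_pos":[0,0,1.2],"roll":0},{"fingers":4,"delta_pos":[0,0,0.7],"roll":0},{"fingers":4,"delta_pos":[0,0,0],"roll":0},{"fingers":4,"delta_pos":[0,0,0],"roll":0},{"fingers":4,"delta_pos":[0,0,0],"roll":0}]'
python3 - <<'E'
from h import *
o,R=st((0.5132,-.0815,.14)); c=get_calibration("wrist")
cv2.imwrite("pics/w5.png",snapshot("wrist")[:,:,::-1])
s=snapshot("scene")[:,:,::-1]; 
cv2.imwrite("pics/s5z.png",cv2.resize(s[150:240,210:310],None,fx=6,fy=6,interpolation=cv2.INTER_CUBIC))
sc=get_calibration("scene")
# predicted pixel of coil bottom centre, its flange sides, and seat tip
b=o["tcp_pos"]-R[:,2]*(-.0066)
S=lambda p:((p-np.array([210,150])+.4)*6)
print("bottom c",S(proj(sc,b)),"tip",S(proj(sc,(.5132,-.0815,.13))))
E
```

```text
time: 8.17
tcp_pos: [0.5128, -0.0814, 0.143]
ee_rot: [2.351, 2.084, 0.001]
contact_force: [0.3, 0.2, -0.4]
opening: 0.526
t 8.17 tcp [ 0.5128 -0.0814  0.143 ] xaxis [0.1199 0.9928 0.0001] ang 1.450614021448704 z [ 0.0007  0.     -1.    ] F [ 0.3227  0.2392 -0.3757] op 4.576652634572148 j [-0.5401  0.177   0.6766  1.8724 -0.1221  1.1329  0.0607]
delta cm [-0.0046  0.0415  0.3001]
bottom c [286.0183 259.2406] tip [285.4528 273.2024]
```

View pics/w5.png

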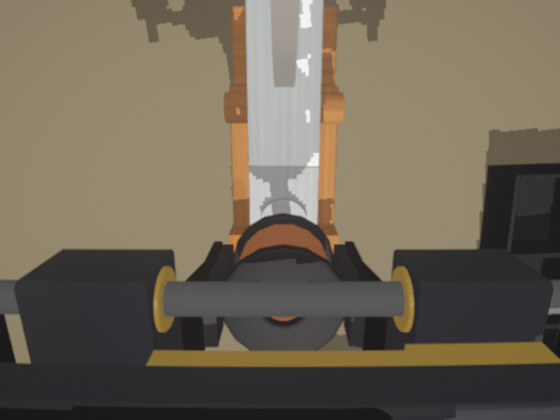

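View pics/s5z.png

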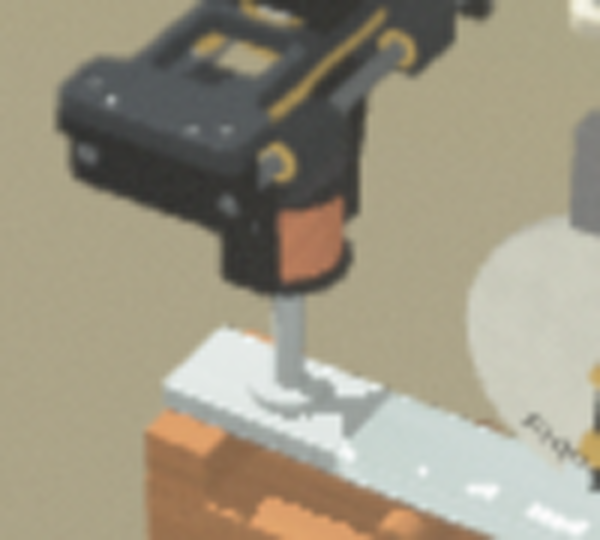

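The scene view shows the spindle centre at column ~290 (rows 300–370) and the lower flange's right edge at ~352. I'll compare these with the predicted positions.

Run:
```python
from h import *
o,R=st(); sc=get_calibration("scene")
S=lambda p:((p-np.array([210,150])+.4)*6)
for z in (.08,.09,.1,.11,.12): print(z,S(proj(sc,(.5132,-.0815,z))))
b=o["tcp_pos"]-[0,0,.0066]
P=np.array([S(proj(sc,b+.024*np.array([np.cos(a),np.sin(a),0]))) for a in np.linspace(0,6.28,200)])
print("flange bottom u",P[:,0].min(),P[:,0].max(),"v",P[:,1].min(),P[:,1].max())
print("dpx per mm y",S(proj(sc,b+[0,.001,0]))-S(proj(sc,b)),"x",S(proj(sc,b+[.001,0,0]))-S(proj(sc,b)))
im=cv2.imread("pics/s5z.png").astype(int)
for r in (305,320,335,350,365): print(r,im[r,262:318:3].sum(1)//3)
for r in (250,258,266): print(r,im[r,330:366:2].sum(1)//3)
print(im[270:320:2,262].sum(1)//3)
c=get_calibration("wrist");w=cv2.imread("pics/w5.png").astype(int)
for r in (130,150): print(r,w[r,238:256].tolist()[::2],w[r,312:330].tolist()[::2])
for r in (110,130,150):
  a,d=onz(c,248.,r,.072),onz(c,321 if r<155 else 319,r,.072);m=(a+d)/2;print(np.linalg.norm(a-d),R.T@(m-o["tcp_pos"]))
```

```text
t 8.27 tcp [ 0.5129 -0.0813  0.1431] xaxis [0.1198 0.9928 0.0003] ang 1.4507529037969578 z [ 0.001   0.0002 -1.    ] F [-0.4438 -0.302  -0.6548] op 4.570125951980519 j [-0.5402  0.1767  0.6766  1.8724 -0.1222  1.1328  0.0607]
0.08 [286.3115 375.2493]
0.09 [286.1394 355.2539]
0.1 [285.9674 335.0539]
0.11 [285.7956 314.6468]
0.12 [285.6241 294.0304]
flange bottom u 222.92801612373677 349.3106978118532 v 221.89525435461536 297.67375978900094
dpx per mm y [2.3894 0.6533] x [-1.1081  1.4379]
305 [157 157 155 151 149 151 154 158 160 160 159 157 153 149 150 155 158 158
 157]
320 [158 159 163 169 167 160 155 157 158 159 158 156 153 149 149 153 156 156
 156]
335 [164 160 162 169 172 169 165 160 158 158 158 156 152 147 148 154 157 156
 156]
350 [230 231 225 219 200 180 163 159 156 156 155 154 151 146 147 152 156 157
 157]
365 [230 230 226 221 201 178 161 159 157 157 156 153 157 164 188 217 233 227
 217]
250 [124 122 120 118 113 100  86  76  76  83  98 116 134 149 159 159 157 157]
258 [127 123 115 105  94  82  73  68  69  73  86 107 127 146 158 159 156 157]
266 [108  98  86  77  70  65  63  69 
[... 177 characters left out ...]
3], [85, 139, 194], [86, 140, 195], [89, 138, 192], [168, 173, 177], [181, 184, 181], [183, 186, 182], [183, 186, 183]] [[183, 186, 183], [179, 182, 178], [181, 183, 179], [177, 181, 178], [113, 143, 183], [84, 135, 189], [86, 138, 192], [88, 145, 200], [87, 144, 200]]
150 [[87, 141, 196], [86, 140, 194], [86, 139, 194], [86, 140, 196], [87, 139, 195], [142, 158, 179], [180, 182, 178], [181, 183, 180], [183, 186, 182]] [[181, 183, 180], [178, 181, 178], [180, 183, 179], [167, 173, 175], [98, 140, 190], [84, 136, 190], [86, 139, 194], [91, 147, 203], [88, 144, 199]]
0.04386632534477302 [0.0665 0.0001 0.0711]
0.04443944712611554 [0.0546 0.0001 0.0711]
0.04503810229801647 [0.0424 0.0001 0.0711]
```

Both observations show the same +4 px bias, so the coil and spindle are aligned relative to each other. Lowering now.

```bash
python3 -m inch '[{"fingers":4,"delta_pos":[0,0,0.5],"roll":0},{"fingers":4,"delta_pos":[0,0,0.5],"roll":0},{"fingers":4,"delta_pos":[0,0,0.5],"roll":0},{"fingers":4,"delta_pos":[0,0,0.5],"roll":0},{"fingers":4,"delta_pos":[0,0,0.5],"roll":0},{"fingers":4,"delta_pos":[0,0,0],"roll":0},{"fingers":4,"delta_pos":[0,0,0],"roll":0}]'
python3 - <<'E'
from h import *
o,R=st((0.5132,-.0815,.0855))
s=snapshot("scene")[:,:,::-1]; 
cv2.imwrite("pics/s6z.png",cv2.resize(s[150:240,210:310],None,fx=6,fy=6,interpolation=cv2.INTER_CUBIC))
E
```

```text
time: 8.85
tcp_pos: [0.5122, -0.0813, 0.1172]
ee_rot: [-2.35, -2.084, 0.001]
contact_force: [-0.2, -0.7, -0.0]
opening: 0.529
t 8.85 tcp [ 0.5122 -0.0813  0.1172] xaxis [ 0.1198  0.9928 -0.0002] ang 1.4507378952067527 z [-0.0007 -0.0001 -1.    ] F [-0.1667 -0.7416 -0.0478] op 4.598631287882514 j [-0.5291  0.211   0.6711  1.8998 -0.1479  1.0809  0.0811]
delta cm [-0.0078  0.0999  3.1665]
```

View pics/s6z.png

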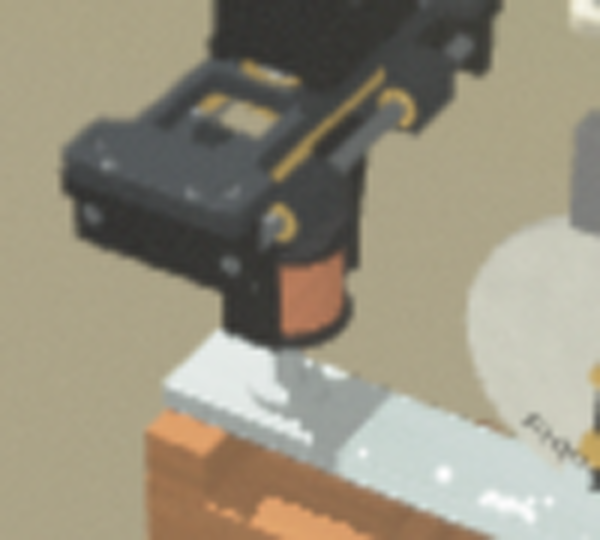

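The spindle is entering the bore with no reaction force. Continuing down.

```bash
python3 -m inch '[{"fingers":4,"delta_pos":[0,0.05,0.5],"roll":0},{"fingers":4,"delta_pos":[0,0,0.5],"roll":0},{"fingers":4,"delta_pos":[0,0,0.5],"roll":0},{"fingers":4,"delta_pos":[0,0,0.5],"roll":0},{"fingers":4,"delta_pos":[0,0,0.4],"roll":0},{"fingers":4,"delta_pos":[0,0,0.2],"roll":0},{"fingers":4,"delta_pos":[0,0,0.2],"roll":0},{"fingers":4,"delta_pos":[0,0,0],"roll":0}]'
python3 -m inch '[{"fingers":4,"delta_pos":[0,0,0.15],"roll":0},{"fingers":4,"delta_pos":[0,0,0.1],"roll":0},{"fingers":4,"delta_pos":[0,0,0],"roll":0}]'
```

```text
time: 9.57
tcp_pos: [0.5128, -0.0813, 0.0891]
ee_rot: [-2.35, -2.084, 0.001]
contact_force: [-0.5, -0.6, -0.5]
opening: 0.525
time: 9.82
tcp_pos: [0.5129, -0.0813, 0.0869]
ee_rot: [-2.351, -2.084, -0.0]
contact_force: [0.7, -0.4, -0.7]
opening: 0.525
```

```bash
python3 -m inch '[{"fingers":4,"delta_pos":[0,0,0.1],"roll":0},{"fingers":4,"delta_pos":[0,0,0.1],"roll":0},{"fingers":4,"delta_pos":[0,0,0],"roll":0}]'
python3 - <<'E'
from h import *
o,R=st()
s=snapshot("scene")[:,:,::-1]; 
cv2.imwrite("pics/s7z.png",cv2.resize(s[150:240,210:310],None,fx=6,fy=6,interpolation=cv2.INTER_CUBIC))
E
```

```text
time: 10.07
tcp_pos: [0.5129, -0.0813, 0.0849]
ee_rot: [-2.35, -2.084, 0.0]
contact_force: [-0.2, 0.6, -1.3]
opening: 0.524
t 10.07 tcp [ 0.5129 -0.0813  0.0849] xaxis [0.1197 0.9928 0.0001] ang 1.450819155250372 z [-0.0002  0.0001 -1.    ] F [-0.2203  0.5953 -1.2901] op 4.561408535859773 j [-0.5115  0.2593  0.6598  1.9283 -0.1862  1.0147  0.1111]
```

View pics/s7z.png

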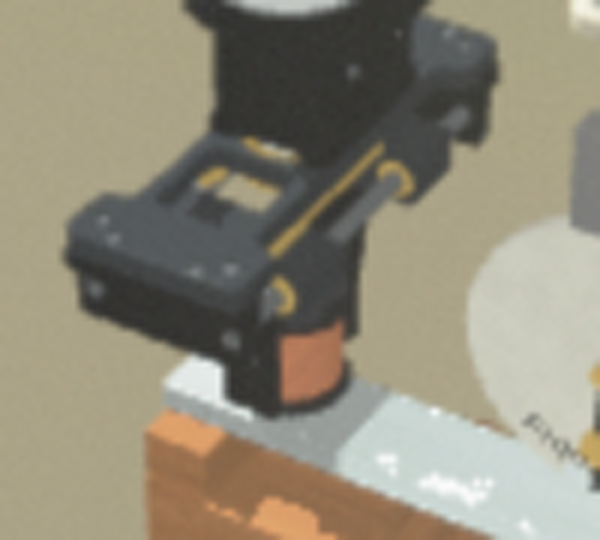

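```bash
python3 -m inch '[{"fingers":4,"delta_pos":[0,0,0.05],"roll":0},{"fingers":4,"delta_pos":[0,0,0.05],"roll":0},{"fingers":4,"delta_pos":[0,0,0],"roll":0}]'
python3 -m inch '[{"fingers":4,"delta_pos":[0,0,0.05],"roll":0},{"fingers":4,"delta_pos":[0,0,0],"roll":0}]'
```

```text
time: 10.37
tcp_pos: [0.5131, -0.0812, 0.0845]
ee_rot: [-2.35, -2.084, -0.001]
contact_force: [-2.9, 1.1, 5.5]
opening: 0.53
time: 10.53
tcp_pos: [0.5132, -0.0812, 0.0844]
ee_rot: [-2.35, -2.084, -0.001]
contact_force: [-4.7, 1.3, 11.6]
opening: 0.526
```

Contact is at TCP z 0.0845, against a predicted 0.0846 for fully seated. Releasing and retreating.

```bash
python3 -m inch '[{"fingers":4,"delta_pos":[0,0,-0.08],"roll":0},{"fingers":4.9,"delta_pos":[0,0,0],"roll":0},{"fingers":5.5,"delta_pos":[0,0,0],"roll":0},{"fingers":6.5,"delta_pos":[0,0,0],"roll":0},{"fingers":7,"delta_pos":[0,0,0],"roll":0},{"fingers":7,"delta_pos":[0,0,0],"roll":0},{"fingers":7,"delta_pos":[0,0,0],"roll":0},{"fingers":7,"delta_pos":[0,0,0],"roll":0}]'
python3 -m inch '[{"fingers":7,"delta_pos":[0,0,-1],"roll":0},{"fingers":7,"delta_pos":[0,0,-2],"roll":0},{"fingers":7,"delta_pos":[0,0,-3],"roll":0},{"fingers":7,"delta_pos":[0,0,-3],"roll":0},{"fingers":7,"delta_pos":[0,0,-3],"roll":0},{"fingers":7,"delta_pos":[0,0,-3],"roll":0},{"fingers":7,"delta_pos":[0,0,-3],"roll":0},{"fingers":7,"delta_pos":[0,0,-2],"roll":0}]'
python3 - <<'E'
from h import *
o,R=st((.5304,.0575,.209))
s=snapshot("scene")[:,:,::-1]; cv2.imwrite("pics/s8.png",s)
cv2.imwrite("pics/s8z.png",cv2.resize(s[150:290,210:360],None,fx=4,fy=4,interpolation=cv2.INTER_CUBIC))
cv2.imwrite("pics/w8.png",snapshot("wrist")[:,:,::-1])
E
```

```text
time: 11.2
tcp_pos: [0.5129, -0.0814, 0.0843]
ee_rot: [-2.351, -2.084, -0.0]
contact_force: [0.4, -0.0, -0.6]
opening: 0.796
time: 11.87
tcp_pos: [0.5133, -0.0819, 0.2881]
ee_rot: [2.35, 2.082, 0.004]
contact_force: [0.5, -0.7, 0.8]
opening: 0.802
t 11.87 tcp [ 0.5133 -0.0819  0.2881] xaxis [0.1205 0.9927 0.001 ] ang 1.4500328052697804 z [ 0.0033  0.0006 -1.    ] F [ 0.4969 -0.7264  0.8283] op 6.978492294940733 j [-0.5798  0.0539  0.6859  1.6663 -0.0354  1.4305 -0.0105]
delta cm [14.032  -0.0053  7.9207]
```

View pics/s8z.png

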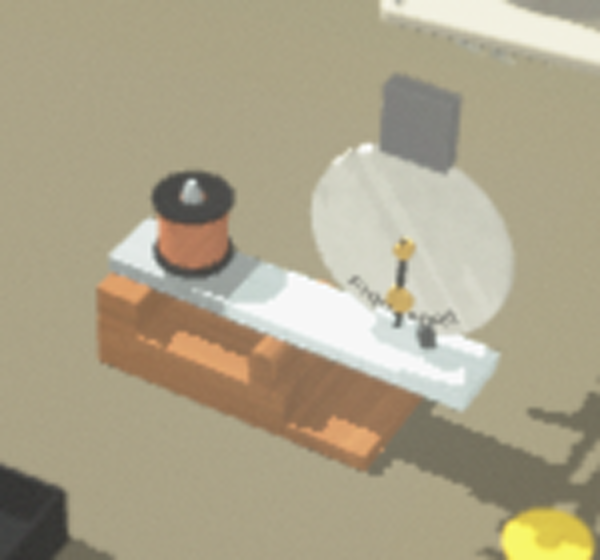

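View pics/w8.png

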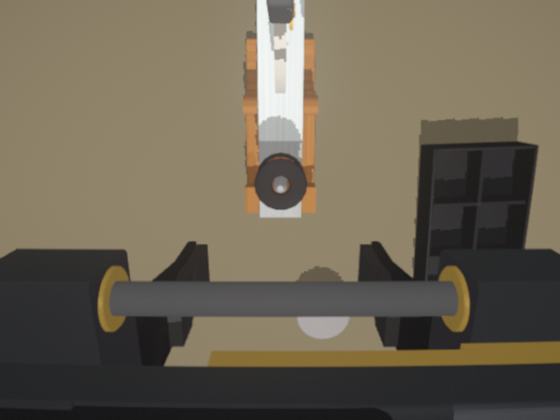

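The coil is seated with the spindle tip showing through its bore at (190,190), and the gauge is level. Moving over the grip tab next.

```bash
python3 -m inch '[{"fingers":6,"delta_pos":[1.5,0,0],"roll":0},{"fingers":6,"delta_pos":[3,0,0],"roll":0},{"fingers":6,"delta_pos":[3,0,0],"roll":0},{"fingers":6,"delta_pos":[3,0,0],"roll":0},{"fingers":6,"delta_pos":[2.5,0,0],"roll":0},{"fingers":6,"delta_pos":[1,0,0],"roll":0},{"fingers":6,"delta_pos":[0,0,0],"roll":0},{"fingers":6,"delta_pos":[0,0,0],"roll":0}]'
python3 - <<'E'
from h import *
o,R=st((.5304,.0575,.209)); c=get_calibration("wrist")
cv2.imwrite("pics/w9.png",snapshot("wrist")[:,:,::-1])
s=snapshot("scene")[:,:,::-1]
cv2.imwrite("pics/s9z.png",cv2.resize(s[100:290,210:410],None,fx=3,fy=3,interpolation=cv2.INTER_CUBIC))
print(proj(c,(.5304,.0575,.246)))
E
```

```text
time: 12.63
tcp_pos: [0.5295, 0.0567, 0.2842]
ee_rot: [2.351, 2.084, -0.001]
contact_force: [-0.4, -1.0, -0.4]
opening: 0.687
t 12.63 tcp [0.5295 0.0567 0.2842] xaxis [ 0.1199  0.9928 -0.0009] ang 1.4505592898884527 z [-0.0004 -0.0008 -1.    ] F [-0.3829 -0.9981 -0.3668] op 5.976328584160424 j [-0.7206  0.0942  0.5724  1.6351 -0.0507  1.4281 -0.2632]
delta cm [0.0979 0.0784 7.5151]
[285.7449 231.5827]
```

View pics/w9.png

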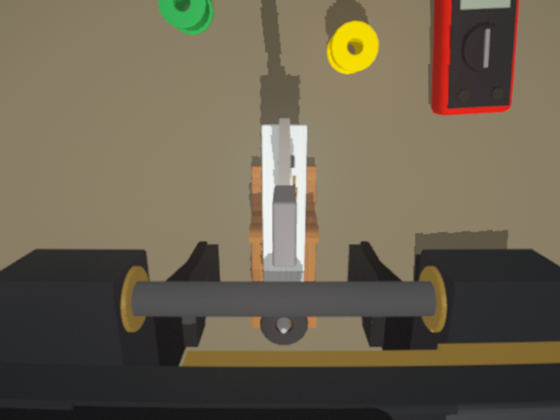

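View pics/s9z.png

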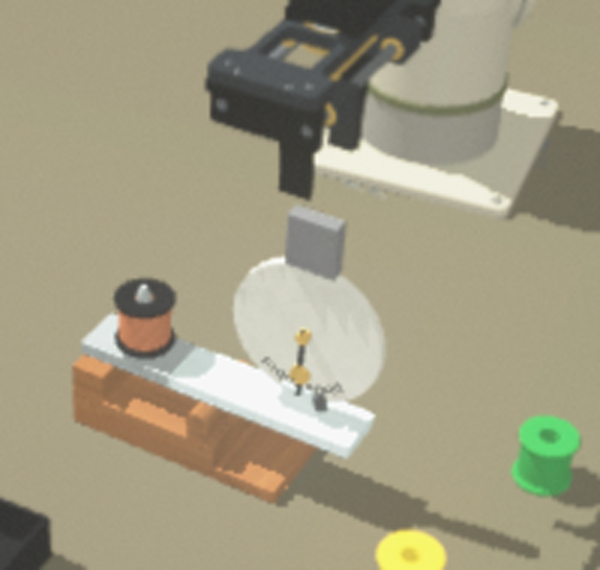

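The tab top is centred near (285,230), as predicted. Descending and gripping lightly so the tab can pivot between the pads.

```bash
python3 -m inch '[{"fingers":6,"delta_pos":[0.1,0.06,1],"roll":0},{"fingers":6,"delta_pos":[0,0,1.5],"roll":0},{"fingers":6,"delta_pos":[0,0,1.5],"roll":0},{"fingers":6,"delta_pos":[0,0,1.5],"roll":0},{"fingers":6,"delta_pos":[0,0,1.2],"roll":0},{"fingers":6,"delta_pos":[0,0,0.8],"roll":0},{"fingers":6,"delta_pos":[0,0,0],"roll":0},{"fingers":6,"delta_pos":[0,0,0],"roll":0}]'
python3 -m inch '[{"fingers":3,"delta_pos":[0,0,0],"roll":0},{"fingers":2.2,"delta_pos":[0,0,0],"roll":0},{"fingers":1.8,"delta_pos":[0,0,0],"roll":0},{"fingers":1.2,"delta_pos":[0,0,0],"roll":0},{"fingers":0.8,"delta_pos":[0,0,0],"roll":0},{"fingers":0.5,"delta_pos":[0,0,0],"roll":0},{"fingers":0.5,"delta_pos":[0,0,0],"roll":0},{"fingers":0.5,"delta_pos":[0,0,0],"roll":0}]' 10
python3 - <<'E'
from h import *
o,R=st()
s=snapshot("scene")[:,:,::-1]
cv2.imwrite("pics/s10z.png",cv2.resize(s[130:290,210:370],None,fx=3.7,fy=3.7,interpolation=cv2.INTER_CUBIC))
for th in (.1,.2,.25,.28,.3,.32,.34):
    r=10;x=np.array([r*np.sin(th),r*np.cos(th)-r])+(70-r*th)*np.array([np.cos(th),-np.sin(th)])+166*np.array([np.sin(th),np.cos(th)])
    print(th,x-[70,166])
E
```

```text
time: 13.4
tcp_pos: [0.5304, 0.0582, 0.2093]
ee_rot: [-2.351, -2.084, 0.0]
contact_force: [0.7, -0.4, 1.1]
opening: 0.692
time: 14.07
tcp_pos: [0.5304, 0.0586, 0.2094]
ee_rot: [-2.351, -2.084, -0.0]
contact_force: [-0.4, 1.1, -0.9]
opening: 0.165
t 14.07 tcp [0.5304 0.0586 0.2094] xaxis [0.1196 0.9928 0.0001] ang 1.4508642902500193 z [ 0.      0.0001 -1.    ] F [-0.4031  1.0553 -0.8971] op 1.4319959970574332 j [-0.7105  0.1404  0.5686  1.7491 -0.079   1.2748 -0.2433]
0.1 [16.226  -7.7678]
0.2 [ 31.6103 -17.0178]
0.25 [ 38.9447 -22.1712]
0.28 [ 43.2215 -25.4253]
0.3 [ 46.0191 -27.6606]
0.32 [ 48.7726 -29.9476]
0.34 [ 51.4812 -32.2854]
```

View pics/s10z.png

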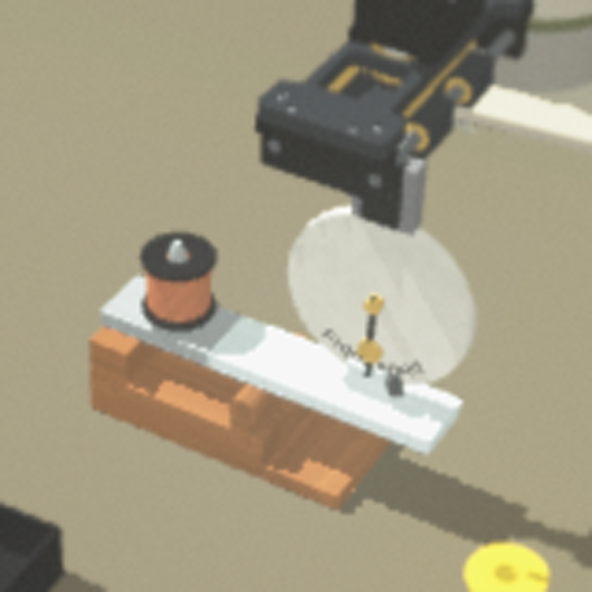

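```bash
python3 -m inch '[{"fingers":0.5,"delta_pos":[0.21,0,0.09],"roll":0},{"fingers":0.5,"delta_pos":[0.21,0,0.09],"roll":0},{"fingers":0.5,"delta_pos":[0.2,0,0.09],"roll":0},{"fingers":0.5,"delta_pos":[0.2,0,0.1],"roll":0},{"fingers":0.5,"delta_pos":[0.2,0,0.1],"roll":0},{"fingers":0.5,"delta_pos":[0.2,0,0.1],"roll":0},{"fingers":0.5,"delta_pos":[0.2,0,0.1],"roll":0},{"fingers":0.5,"delta_pos":[0.2,0,0.11],"roll":0}]'
python3 - <<'E'
from h import *
o,R=st()
s=snapshot("scene")[:,:,::-1]
cv2.imwrite("pics/s11z.png",cv2.resize(s[130:290,210:370],None,fx=3.7,fy=3.7,interpolation=cv2.INTER_CUBIC))
E
```

```text
time: 14.78
tcp_pos: [0.5323, 0.0748, 0.2013]
ee_rot: [-2.351, -2.084, 0.0]
contact_force: [-0.9, -0.9, 0.8]
opening: 0.159
t 14.78 tcp [0.5323 0.0748 0.2013] xaxis [ 0.1197  0.9928 -0.0001] ang 1.4507625186957316 z [-0.0002 -0.0001 -1.    ] F [-0.9372 -0.9379  0.836 ] op 1.378980197446243 j [-0.725   0.1566  0.5573  1.7499 -0.0867  1.2598 -0.2666]
```

View pics/s11z.png

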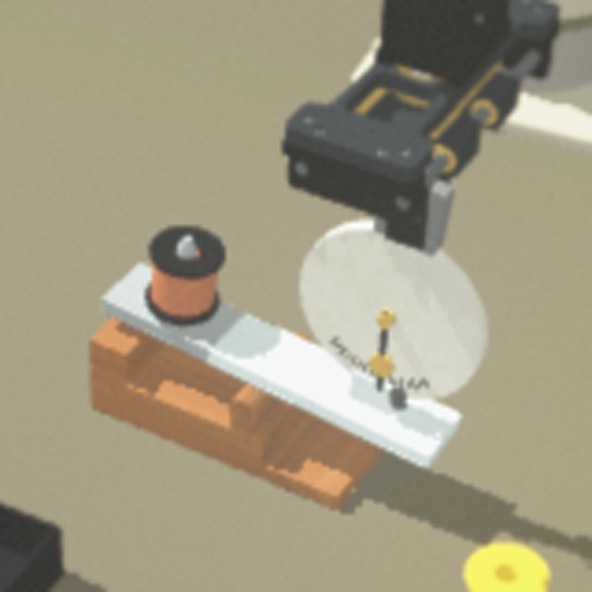

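Rocking works: the heavy end has lifted and the pointer is nearer the mark. Next target is θ≈0.2.

```bash
python3 -m inch '[{"fingers":0.5,"delta_pos":[0.2,0,0.11],"roll":0},{"fingers":0.5,"delta_pos":[0.2,0,0.11],"roll":0},{"fingers":0.5,"delta_pos":[0.19,0,0.11],"roll":0},{"fingers":0.5,"delta_pos":[0.19,0,0.12],"roll":0},{"fingers":0.5,"delta_pos":[0.19,0,0.12],"roll":0},{"fingers":0.5,"delta_pos":[0.19,0,0.12],"roll":0},{"fingers":0.5,"delta_pos":[0.19,0,0.12],"roll":0},{"fingers":0.5,"delta_pos":[0.19,0,0.12],"roll":0}]'
python3 -m inch '[{"fingers":0.5,"delta_pos":[0.19,0,0.13],"roll":0},{"fingers":0.5,"delta_pos":[0.18,0,0.13],"roll":0},{"fingers":0.5,"delta_pos":[0.18,0,0.13],"roll":0},{"fingers":0.5,"delta_pos":[0.18,0,0.13],"roll":0},{"fingers":0.5,"delta_pos":[0,0,0],"roll":0},{"fingers":0.5,"delta_pos":[0,0,0],"roll":0},{"fingers":0.5,"delta_pos":[0,0,0],"roll":0},{"fingers":0.5,"delta_pos":[0,0,0],"roll":0}]'
python3 -m inch '[{"fingers":0.5,"delta_pos":[0,0,0],"roll":0},{"fingers":0.5,"delta_pos":[0,0,0],"roll":0},{"fingers":0.5,"delta_pos":[0,0,0],"roll":0},{"fingers":0.5,"delta_pos":[0,0,0],"roll":0},{"fingers":0.5,"delta_pos":[0,0,0],"roll":0},{"fingers":0.5,"delta_pos":[0,0,0],"roll":0}]'
python3 - <<'E'
from h import *
o,R=st()
s=snapshot("scene")[:,:,::-1];cv2.imwrite("pics/s12.png",s)
cv2.imwrite("pics/s12z.png",cv2.resize(s[170:270,230:350],None,fx=6,fy=6,interpolation=cv2.INTER_CUBIC))
E
```

```text
time: 15.5
tcp_pos: [0.5343, 0.0902, 0.1921]
ee_rot: [-2.351, -2.084, -0.0]
contact_force: [-0.1, -2.2, -0.3]
opening: 0.162
time: 16.17
tcp_pos: [0.5351, 0.0973, 0.1871]
ee_rot: [-2.35, -2.084, -0.001]
contact_force: [0.0, -0.2, -0.1]
opening: 0.163
time: 16.67
tcp_pos: [0.5351, 0.0973, 0.1871]
ee_rot: [-2.351, -2.084, -0.0]
contact_force: [-0.3, -0.2, 0.3]
opening: 0.161
t 16.67 tcp [0.5351 0.0973 0.1871] xaxis [0.1197 0.9928 0.0002] ang 1.4508568164976088 z [ 0.0001  0.0002 -1.    ] F [-0.2744 -0.2161  0.3482] op 1.398328411698855 j [-0.7437  0.1836  0.5417  1.7527 -0.1001  1.2326 -0.2961]
```

View pics/s12z.png

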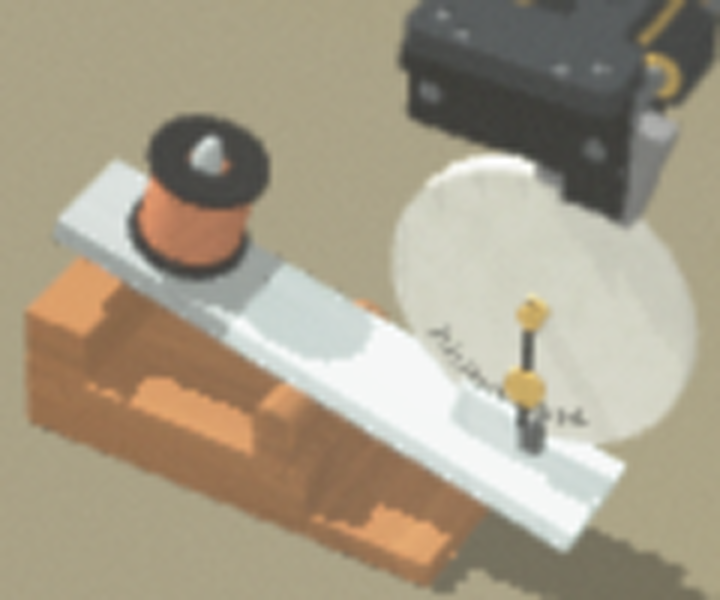

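The pointer tip at about (521,425) is still slightly left of the mark at (533,437), so θ≈0.25. Stepping further to ~0.30.

```bash
python3 -m inch '[{"fingers":0.5,"delta_pos":[0.14,0,0.11],"roll":0},{"fingers":0.5,"delta_pos":[0.14,0,0.11],"roll":0},{"fingers":0.5,"delta_pos":[0.14,0,0.11],"roll":0},{"fingers":0.5,"delta_pos":[0.14,0,0.11],"roll":0},{"fingers":0.5,"delta_pos":[0.14,0,0.11],"roll":0},{"fingers":0.5,"delta_pos":[0,0,0],"roll":0},{"fingers":0.5,"delta_pos":[0,0,0],"roll":0},{"fingers":0.5,"delta_pos":[0,0,0],"roll":0}]'
python3 -m inch '[{"fingers":0.5,"delta_pos":[0,0,0],"roll":0},{"fingers":0.5,"delta_pos":[0,0,0],"roll":0},{"fingers":0.5,"delta_pos":[0,0,0],"roll":0},{"fingers":0.5,"delta_pos":[0,0,0],"roll":0},{"fingers":0.5,"delta_pos":[0,0,0],"roll":0},{"fingers":0.5,"delta_pos":[0,0,0],"roll":0},{"fingers":0.5,"delta_pos":[0,0,0],"roll":0},{"fingers":0.5,"delta_pos":[0,0,0],"roll":0}]'
python3 - <<'E'
from h import *
o,R=st()
s=snapshot("scene")[:,:,::-1];cv2.imwrite("pics/s13.png",s)
cv2.imwrite("pics/s13z.png",cv2.resize(s[200:260,290:360],None,fx=10,fy=10,interpolation=cv2.INTER_CUBIC))
cv2.imwrite("pics/s13y.png",cv2.resize(s[170:290,230:370],None,fx=5,fy=5,interpolation=cv2.INTER_CUBIC))
E
```

```text
time: 17.38
tcp_pos: [0.5359, 0.1041, 0.1815]
ee_rot: [-2.351, -2.084, 0.0]
contact_force: [-0.2, -0.0, -0.1]
opening: 0.163
time: 18.05
tcp_pos: [0.5359, 0.1041, 0.1815]
ee_rot: [-2.351, -2.084, -0.0]
contact_force: [-0.5, -1.5, -0.5]
opening: 0.163
t 18.05 tcp [0.5359 0.1041 0.1815] xaxis [0.1198 0.9928 0.0001] ang 1.450736999154211 z [-0.      0.0001 -1.    ] F [-0.4834 -1.4666 -0.5376] op 1.421800705867504 j [-0.7491  0.1934  0.537   1.7544 -0.1049  1.2223 -0.3045]
```

View pics/s13z.png

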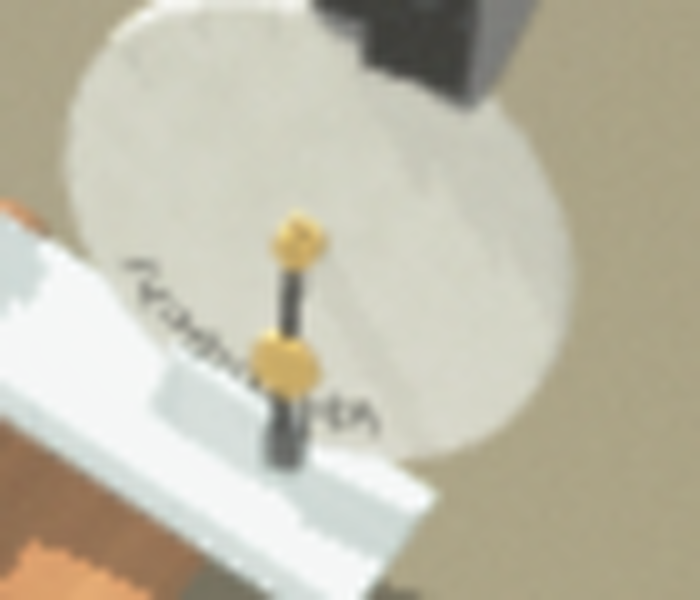

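View pics/s13y.png

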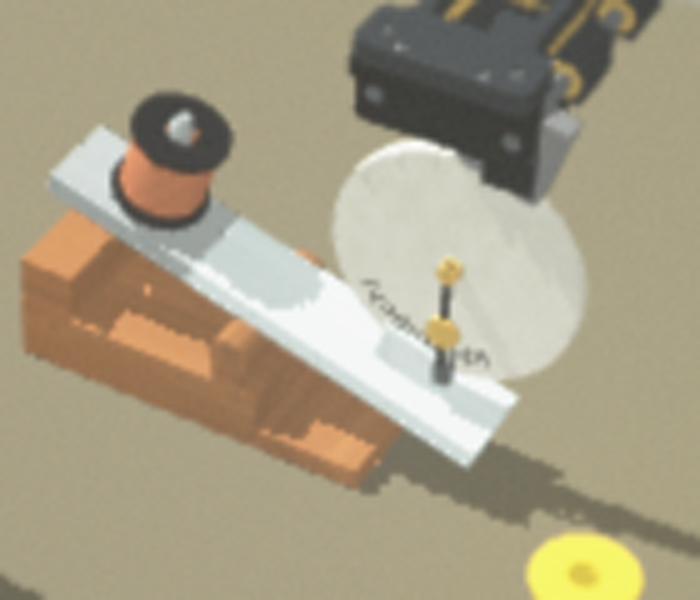

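The pointer line now runs into the mark's dark block (about (276–285,450) in the zoom). I'll check the rocking angle independently from the bar's front edge.

Run:
```python
from h import *
s=get_calibration("scene")
ex=np.array([.9928,-.1197,0]);ey=np.array([.1197,.9928,0]);O=np.array([.522,-.0115,.06])
def on(u,v,off):
    o,d=ray(s,u,v); t=((O-o)@ex+off)/(d@ex); p=o+t*d-O; return np.array([p@ey,p[2]])
def edge(name):
    im=cv2.imread(name)[:,:,:].astype(int)
    g=im.min(2); pts=[]
    # front lower edge: last bright-neutral pixel in each column before brown
    for u in range(246,322):
        col=im[:,u]; m=(col.max(1)-col.min(1)<28)&(col.max(1)>125)
        v=np.where(m[185:268])[0]
        if len(v): pts.append((u,v.max()+185.5))
    return np.array(pts)
for n in ("s8","s12","s13"):
    P=edge(f"pics/{n}.png"); Q=np.array([on(u,v,.022) for u,v in P])
    l=cv2.fitLine(Q.astype(np.float32)*1000,cv2.DIST_HUBER,0,.1,.1).ravel(); print(n,len(Q),"tilt",np.arctan2(-l[1],l[0]),"res",np.median(abs((Q*1000-l[2:])@[-l[1],l[0]])))
Z=lambda x,y:(290+x/10-.45,200+y/10-.45)
for off in (.006,.008,.010):
    pv=on(*Z(300,242),off);b=on(*Z(286,363),off);
    print(off,"needle from vertical",np.arctan2((b-pv)[0],-(b-pv)[1]),[np.arctan2((m-pv)[0],-(m-pv)[1]) for m in [on(*Z(285,450),o2) for o2 in (.006,.008,.010)]])
```

```text
s8 76 tilt 0.032252714 res 1.4173673280882761
s12 76 tilt 0.2641711 res 0.9573886016870488
s13 76 tilt 0.31479093 res 0.9149156384465207
0.006 needle from vertical -0.021672794763226443 [np.float64(0.014439092433000969), np.float64(0.029461837951211135), np.float64(0.0455105283329375)]
0.008 needle from vertical -0.021672794763228538 [np.float64(0.0003193902268383392), np.float64(0.014439092432999063), np.float64(0.029500225709923864)]
0.01 needle from vertical -0.02167279476322914 [np.float64(-0.013003062907418705), np.float64(0.00028548377548918166), np.float64(0.01443909243299972)]
```

Tilt is ≈0.30 and the mark is ≈0.02–0.03 further on. One small trim.

```bash
python3 -m inch '[{"fingers":0.5,"delta_pos":[0.09,0,0.08],"roll":0},{"fingers":0.5,"delta_pos":[0.09,0,0.08],"roll":0},{"fingers":0.5,"delta_pos":[0.09,0,0.08],"roll":0},{"fingers":0.5,"delta_pos":[0,0,0],"roll":0},{"fingers":0.5,"delta_pos":[0,0,0],"roll":0},{"fingers":0.5,"delta_pos":[0,0,0],"roll":0},{"fingers":0.5,"delta_pos":[0,0,0],"roll":0},{"fingers":0.5,"delta_pos":[0,0,0],"roll":0}]'
python3 -m inch '[{"fingers":0.5,"delta_pos":[0,0,0],"roll":0},{"fingers":0.5,"delta_pos":[0,0,0],"roll":0},{"fingers":0.5,"delta_pos":[0,0,0],"roll":0},{"fingers":0.5,"delta_pos":[0,0,0],"roll":0},{"fingers":0.5,"delta_pos":[0,0,0],"roll":0},{"fingers":0.5,"delta_pos":[0,0,0],"roll":0},{"fingers":0.5,"delta_pos":[0,0,0],"roll":0},{"fingers":0.5,"delta_pos":[0,0,0],"roll":0}]'
python3 -m inch '[{"fingers":0.5,"delta_pos":[0,0,0],"roll":0},{"fingers":0.5,"delta_pos":[0,0,0],"roll":0},{"fingers":0.5,"delta_pos":[0,0,0],"roll":0},{"fingers":0.5,"delta_pos":[0,0,0],"roll":0},{"fingers":0.5,"delta_pos":[0,0,0],"roll":0},{"fingers":0.5,"delta_pos":[0,0,0],"roll":0},{"fingers":0.5,"delta_pos":[0,0,0],"roll":0},{"fingers":0.5,"delta_pos":[0,0,0],"roll":0}]'
python3 - <<'E'
from h import *
o,R=st();print(np.abs(o["joint_velocities"]).max())
s=snapshot("scene")[:,:,::-1];cv2.imwrite("pics/s14.png",s)
cv2.imwrite("pics/s14z.png",cv2.resize(s[200:260,290:360],None,fx=10,fy=10,interpolation=cv2.INTER_CUBIC))
cv2.imwrite("pics/s14y.png",cv2.resize(s[170:290,230:370],None,fx=5,fy=5,interpolation=cv2.INTER_CUBIC))
s2=snapshot("scene")[:,:,::-1];print(cv2.absdiff(s,s2)[215:250,300:335].max(), cv2.absdiff(s,s2)[215:250,300:335].mean())
E
```

```text
time: 18.77
tcp_pos: [0.5363, 0.1069, 0.1792]
ee_rot: [-2.351, -2.084, -0.0]
contact_force: [0.2, -0.9, 0.7]
opening: 0.161
time: 19.43
tcp_pos: [0.5363, 0.1069, 0.1792]
ee_rot: [-2.351, -2.084, -0.0]
contact_force: [-0.7, -0.6, 1.4]
opening: 0.163
time: 20.1
tcp_pos: [0.5363, 0.1069, 0.1792]
ee_rot: [-2.351, -2.084, -0.0]
contact_force: [0.2, 0.1, 2.7]
opening: 0.16
t 20.1 tcp [0.5363 0.1069 0.1792] xaxis [0.1197 0.9928 0.0002] ang 1.4508008807888289 z [ 0.0001  0.0002 -1.    ] F [0.2252 0.1135 2.7196] op 1.3876870499450387 j [-0.7512  0.1975  0.535   1.7551 -0.107   1.2177 -0.3076]
0.0022633176439016546
10 0.7583673469387755
```

View pics/s14z.png

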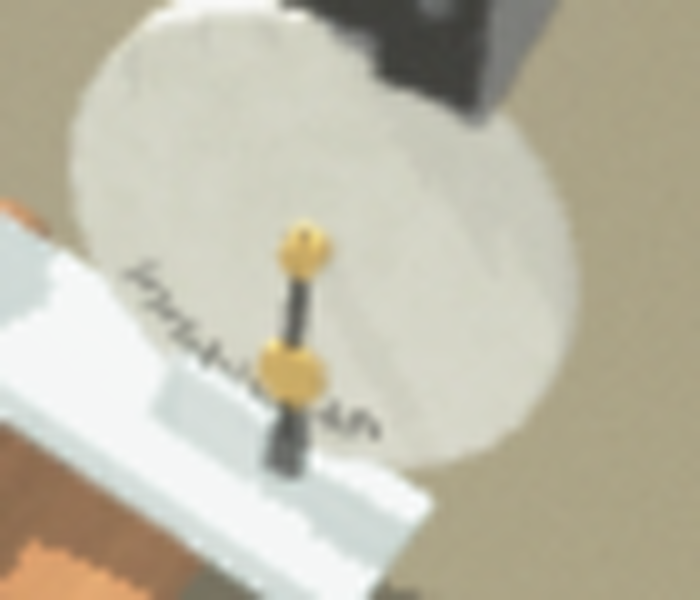

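View pics/s14y.png

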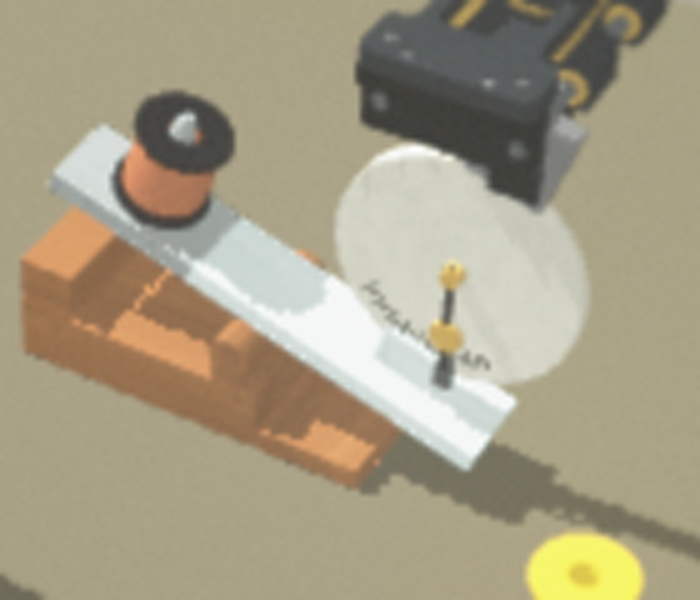

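The extrapolated pointer line (column ~283 at row 455) now meets the mark's centre (~285). Two frames 0.05 s apart show no motion. The wrist carries no downward load, so the block bears the gauge. Handing in.

Run:
```python
from h import *
print(robot.sign_off()); st()
```

```text
the job is handed in; nothing more can be done
None
the job is handed in; nothing more can be done
```

I set the copper coil on the spindle, let go with the gauge level, then rocked the gauge over the crest. I handed the job in at about 20 s while still holding it on the mark; sign-off reports no verdict.

- **Coil:** it touched down at TCP height 0.0845 m, against a predicted 0.0846 m. After release, the picture showed it sitting on the collar with the spindle tip through its bore. It still looked seated in the last picture.
- **Angle:** the gauge is rocked by about 0.32 rad. In the last picture the pointer line meets the mark's centre to within about 2 px in the 10× zoom, roughly 0.01 rad. Depth parallax adds about 0.02 rad of doubt. The estimates of the mark's own angle ranged from 0.28 to 0.34 rad, depending on the assumed depth. Before the final trim, the tilt read 0.30 from the arm's travel and 0.315 from the bar's edge. The bar-edge method also read 0.03 rad when the gauge was level, so it is only rough.
- **Stillness and bearing:** two frames taken 0.05 s apart showed no motion. The wrist force was about 0 to +3 N, upwards on the tool, so the gauge's weight is on the block. I inferred that and did not measure the block force directly. The dial end hung about 20 mm above the bench by geometry.
- **Other things:** the reel, meter, tray and look-alike coils were not touched.

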